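# Clear the parts washer and hold its lid open

### The arm

A 6-joint arm with a two-finger parallel gripper is mounted at the origin on the work surface. World frame = base frame: x ahead of the robot, y to its left, z up, the work surface at z = 0. Lengths are in m, angles in rad, forces in N, time in s.
With the tool pointing down it reaches from about 0.25 to 0.8 m from the base axis. Payload 8.5 kg.
Tool frame: the origin (TCP) lies on the front face of the gripper's body, between the roots of the fingers; the fingertips stand 73 mm ahead of it and the grasp point (between the pads) lies 54 mm ahead of it; z points along the fingers, y is the line along which they close (so a half turn about z gives the same grasp; the last joint's range is limited). The gripper opens to 85 mm and grips with 20 to 120 N. Pads are 22 mm wide; open, the fingers measure 114 mm over their backs; the gripper's body (76 mm by 85 mm) begins 54 mm behind the grasp point. The pads swing forward as they close: fully open they stand 13 mm farther back than shut.
Start: joints at [1.275, 0.238, -0.013, 1.319, 0, 1.571], TCP at [0.153, 0.502, 0.304] pointing down, gripper open.
Joint ranges: [-2.66, 2.66], [-1.03, 1.9], [-1.14, 1.46], [-1.82, 2.27], [-1.45, 1.34], [-3.14, 3.14]. Speed limits (rad/s): [2.22, 2.22, 2.79, 3.14, 3.14, 3.14].

### API

Orientations are given as a 3x3 rotation matrix whose columns are the frame's x, y, z axes.
In Python, from workcell import * gives the robot as it stands.
- The arm moves only by the shell command python3 -m inch 'ROWS' [FORCE]. ROWS is a JSON object of lists of equal length, an entry for each row: "claw": the finger opening in mm, from 0 to 85.4; "dp": the shift along the tool's x, y, z in mm, a list of three; "turn": the turn, a rotation vector about the tool's x, y, z in degrees, a list of three. A call has 1 to 20 rows; each row shifts and turns the commanded pose from where the row before left it, along the tool's axes as they then stand; what a row does not reach is not made up. A row lasts 1/8 s, in which the tool goes at most 62.5 mm and 10.7 degrees, less where a joint would pass 70% of its speed; a pose out of reach is approached as far as the arm can. A call is refused whole if a number of a shift passes 62.5 or a number of a turn 10.7, either way. A call with a gripper value outside its range is refused whole. The fingers move at their own pace and stop on an object; FORCE is the grip in N (left out, the last holds). Time passes only in rows, so rows that do not move let the fingers close. It gives the time, the measured TCP pose, the force, the opening and the grip force at its end, in the units of the state.
- read_state(): the state, without advancing time (a new reading comes with each control period).
- get_image(name): name is "scene" or "top" or "wrist"; returns (picture, depth): 400x640x3 uint8, red, green, blue; 400x640 float32, m along the optical axis (not along the pixel's ray), 0 where there is no reading.
- calibration(name): a dict with "fx", "fy", "cx", "cy" (pixels), "origin" and "rotation" of the camera in the world. Camera axes: x right, y down, z forward; pixel columns grow to the right and rows downward; lengths in m; the calibration is good to about 2 mm. A picture is of the moment at which its call begins: read the wrist's pose just before it. calibration takes no time and is no camera call; for the wrist camera it gives the pose at the moment of the call.
- hand_in(): hands the job in; it is judged then, once.
Trained networks look in the newest picture that a camera, given by its name, has taken for a name from the list of things; names that differ only in an ending like _2 or _b are one class to them, and where a whole thing is asked for, a point or a joint stands for the part that bears it (a point fixed in the world has none). Each returns a list of dicts, best first, with "confidence" (0 to 1); they miss things now and then, are a little off and sometimes report something else, mostly with a low value. They report only what shows in the picture. A call takes as long as a camera call. They do not tell look-alikes from the thing itself.
- recognise(label, camera): "location" ([x, y, z] in m, in the coordinates of the camera as it stood for that picture, good to about 4 mm: the middle of the surface that is visible of it).
The state is a dict: "time": time; "qpos": joint angles; "qvel": joint speeds; "joint_efforts": joint torques, N m; "position": TCP position; "tcp_rot": TCP orientation; "contact_force": force on the tool from outside, world axes, zero at the start; "ft_torque": the same for the moment, N m; "finger_gap": finger opening in m; "gripper_force": force on a finger pad.
Only numpy, scipy, OpenCV 4.12 (cv2) and the standard library are available. Lean on these libraries where they do the work, as an engineer would, in place of code of your own. Each camera call takes 0.05 s, during which the arm holds its last target. There are 200 camera calls.

### The job

The dip basket is standing on the lid of the bench-top parts washer: hang it by its handle on the drip hook, where it must stay hanging free and upright. Then lift the washer's lid, which falls shut by itself, and hold it still at 50 degrees open so that I can reach into the tub; finish while the gripper is still holding it there, because nothing else may prop it. Do not tip the basket on the way and leave the other things on the bench where they are.

Things in the scene. Friction and masses are not known exactly. Their poses are not given: they have to be found in the camera images.
- washer: Bench-top parts washer, an open steel tub fixed to the bench, 200 mm (its x) by 280 mm (its y) by 100 mm tall, with a blue hinged lid on top; origin at the centre of its underside, on the bench. Its front, with a small black control panel and the lid's bar, faces its -x; the hinge is along its far (+x) top edge. The tub may stand left or right of the hook, and is yawed a little.
- lid (a joint): Lid angle in rad: 0 shut (level on the tub), grows as the front edge is lifted; 0.873 is 50 degrees open; stop at 1.3 (75 degrees). Nearly free hinge without spring or catch: the lid falls shut from every angle unless it is held.
- lid_panel: The moving lid: a blue plate 200 x 280 mm, 8 mm thick, about 0.35 to 0.65 kg, with its red pull bar. Origin on the hinge axis, at the middle of the hinge; with the lid shut its axes are those of the washer, the plate reaches from 0 to -200 mm along its x and from 0 to 8 mm in z, and the plate's top is 108.5 mm above the bench.
- lid_bar (a point): Middle of the red pull bar: round, 12 mm thick, 140 mm long, parallel to the hinge, 45 mm clear ahead of the lid's front edge, 245 mm from the hinge axis (lid's x = -245 mm, z = +4 mm), 104.5 mm above the bench when shut. Two 8 mm arms at 65 mm either side of its middle carry it. Pinch it from above, a finger ahead and one behind; it turns between the fingertips as the lid swings.
- lid_hinge (a point): Middle of the hinge axis, 100.5 mm above the bench; the axis runs along the washer's y.
- hook: Drip hook: steel stand fixed to the bench, a 16 mm post 216 mm tall on a round foot of radius 50 mm, 12 mm thick; origin at the centre of the foot's underside. A level round rod 8 mm thick runs from the post 108 mm along its own -x, axis 210 mm above the bench; then the end turns up to a tip 124 mm from the post's axis, top at 236 mm. Yawed a little.
- hook_seat (a point): Point on the upper side of the hook's rod, 95 mm from the post's axis towards the tip and 214 mm above the bench: where the bail should rest. Axes as the hook's.
- basket: Dip basket, 0.2 to 0.4 kg, upright on the lid at first: round aluminium pot 60 mm tall, radius 45 mm at the foot, 52 mm at the rim, with a stiff upright wire bail (handle) in its own y-z plane. The 6 mm wire rises at y = +-50 mm to z = 115 mm, then slopes to a peak in the middle, which bears a yellow grip block. Origin at the centre of the underside; z up.
- basket_grip (a point): Point in the yellow grip block, 165 mm above the basket's underside. The block is 14 mm thick (basket's x), 40 mm wide (its y) and spans z = 142 to 182 mm. Pinch it across the 14 mm, fingers on its +x and -x sides.
- basket_bail (a point): Underside of the bail's peak, in the middle, 141 mm above the basket's underside: the part that rests on the hook's rod. The free window below it (to the rim, 81 mm lower) is threaded over the hook's tip along the hook's axis, the basket's x along the hook's x (either way round).
- polish: Bystander: amber bottle, radius 30 mm, 150 mm tall; origin at underside.
- jar: Bystander: white jar with blue cap, radius 33 mm, 75 mm tall; origin at underside.
- can: Bystander: red can, radius 30 mm, 110 mm tall; origin at underside.
- pad: Bystander: orange polishing pad, disc of radius 60 mm, 34 mm tall; origin at underside.
- wrench: Bystander: steel wrench lying flat; origin at its underside.
Not all that is in view belongs to the job. Several things have the shape of the basket; the one meant has the colours described above.

How it is judged:
By the outcome, as a careful person would: the job done as asked, in the order asked, and still so for the second after the job is handed in, while the arm keeps its last pose, push and grip.
It also fails if it takes over 61 s, if anything falls off the work surface, if the arm or the gripper's body presses on something with over 40 N, if the wrist force passes 120 N, or if a joint passes its speed limit or range.

## Working session

There is one attempt and no reset: what is moved stays moved. The work goes in short steps, Python scripts to look and compute and a shell command to move; the robot and the scene stay as the last step left them, time stands still between calls to the robot, and variables do not carry over. Pictures are saved under pics/ and viewed, at most 10 in all, crops included, and the job is handed in when it is done.

```bash
mkdir -p pics
cat > h.py <<'E'
from workcell import *
import numpy as np, cv2
def snap(n,f=None):
    p,d=get_image(n); c=calibration(n)
    if f: cv2.imwrite('pics/'+f,cv2.cvtColor(p,cv2.COLOR_RGB2BGR))
    return p,d,c
def cloud(d,c):
    v,u=np.mgrid[:d.shape[0],:d.shape[1]]
    P=np.stack([(u-c['cx'])/c['fx']*d,(v-c['cy'])/c['fy']*d,d],-1)
    return P@np.array(c['rotation']).T+np.array(c['origin'])
E
python3 - <<'E'
from h import *
for n in ['scene','top']:
    p,d,c=snap(n,n+'0.png'); np.savez(n+'0.npz',p=p,X=cloud(d,c),d=d)
    print(n,c['origin'],np.round(c['rotation'],2).tolist(),c['fx'])
    for l in ['basket','hook','washer','lid_bar']:
        for r in recognise(l,n)[:4]:
            q=np.array(r['location']);w=np.array(c['rotation'])@q+c['origin']
            print(l,round(r['confidence'],2),np.round(w,3),int(q[0]/q[2]*c['fx']+c['cx']),int(q[1]/q[2]*c['fy']+c['cy']))
print(read_state())
E
```

```text
scene [1.10077301 1.03038667 1.43095575] [[-0.87, 0.36, -0.33], [0.49, 0.64, -0.59], [-0.0, -0.68, -0.73]] 518.2512276905327
basket 0.86 [0.353 0.275 0.033] 396 270
basket 0.75 [ 0.649 -0.067  0.039] 271 233
basket 0.72 [0.614 0.209 0.143] 319 267
hook 0.81 [ 0.603 -0.27   0.014] 258 198
washer 0.61 [0.637 0.252 0.114] 319 286
lid_bar 0.6 [0.606 0.214 0.145] 322 267
lid_bar 0.59 [0.632 0.218 0.105] 315 279
top [0.3231475  0.00502954 1.75360865] [[-0.0, -0.99, 0.14], [-1.0, 0.0, -0.01], [0.01, -0.14, -0.99]] 457.91876107032436
basket 0.91 [0.357 0.279 0.014] 239 256
basket 0.84 [ 0.65  -0.055  0.012] 328 179
basket 0.71 [0.604 0.217 0.125] 253 186
basket 0.51 [ 0.587 -0.274  0.009] 384 196
hook 0.85 [ 0.59  -0.273  0.009] 384 195
washer 0.91 [0.589 0.163 0.109] 268 191
washer 0.25 [0.597 0.162 0.106] 269 189
lid_bar 0.96 [0.597 0.168 0.106] 267 189
{'time': 0.5, 'qpos': array([ 1.27499974e+00,  2.38232366e-01, -1.35281383e-02,  1.31917057e+00,
        2.18037528e-05,  1.57083172e+00]), 'qvel': array([-0.00161464, -0.00075581,  0.00063602, -0.00054095,  0.00028818,
        0.00067612]), 'joint_efforts': array([ 4.02667338e-04, -5.38161993e+01,  3.46483934e+01,  3.85509964e-03,
        1.57120218e-05, -1.80638160e-06]), 'position': array([0.15302353, 0.50216773, 0.30384826]), 'tcp_rot': array([[-9.56559921e-01,  2.91535785e-01, -6.01359938e-05],
       [ 2.91535790e-01,  9.56559913e-01, -1.22539667e-04],
       [ 2.17989831e-05, -1.34748328e-04, -9.99999991e-01]]), 'contact_force': array([ 0.53808098, -0.1195411 ,  0.25562076]), 'ft_torque': array([0.04314966, 0.00410209, 0.00093519]), 'gripper_force': 0.0, 'finger_gap': 0.08534285103464975}
```

View pics/scene0.png

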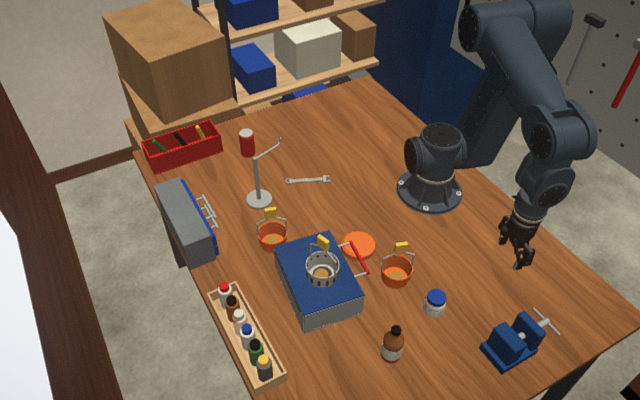

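View pics/top0.png

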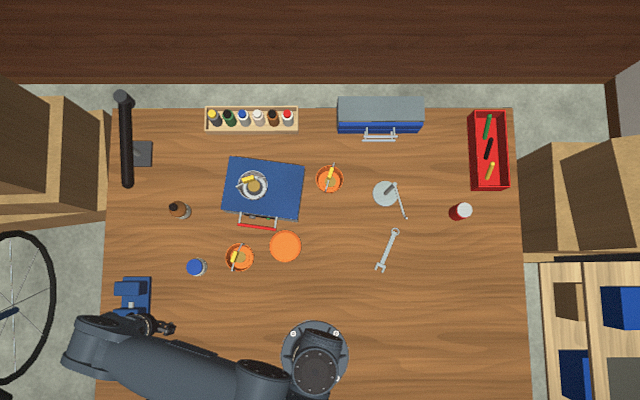

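The scene and top pictures show three basket-shaped things:
- An orange pot at top (329,178), standing on the bench.
- An orange pot at top (238,256), standing on the bench.
- The bare aluminium pot with a yellow grip on the blue lid, at top (252,185) and scene (322,267). I choose this one.

The hook's foot is at top (385,194), with its rod pointing down to (405,217). The lid bar is at (258,227).

```bash
cat > m.py <<'E'
from h import *
for n in ['scene','top']:
    z=np.load(n+'0.npz');p=z['p'];X=z['X'];hsv=cv2.cvtColor(p,cv2.COLOR_RGB2HSV);H,S,V=[hsv[...,i].astype(int) for i in range(3)]
    x,y,zz=X[...,0],X[...,1],X[...,2]
    lid=(H>100)&(H<125)&(S>120)&(abs(zz-.1085)<.008)&(x>.4)&(x<.85)&(y>0)&(y<.4)
    q=X[lid]; r=cv2.minAreaRect((q[:,:2]*1000).astype(np.float32)); print(n,'lid',lid.sum(),r,q[:,2].mean())
    red=((H<6)|(H>174))&(S>150)&(abs(zz-.105)<.02)&(x>.35)&(x<.6)&(y>0)&(y<.4)
    q=X[red]; print('bar',red.sum(),cv2.minAreaRect((q[:,:2]*1000).astype(np.float32)) if len(q) else 0,np.median(q,0))
    ye=(H>20)&(H<32)&(S>140)&(V>100)&(zz>.22)&(zz<.32)&(x>.4)&(x<.8)&(y>0)&(y<.4)
    q=X[ye]; print('grip',ye.sum(),q.mean(0),q.min(0),q.max(0));print(cv2.minAreaRect((q[:,:2]*1000).astype(np.float32)))
    b=(zz>.15)&(zz<.18)&(S<60)&(x>.45)&(x<.75)&(y>.05)&(y<.35)
    q=X[b]; print('rim',b.sum(),cv2.minEnclosingCircle((q[:,:2]*1000).astype(np.float32)))
    hk=(zz>.195)&(zz<.25)&(x>.4)&(x<.75)&(y>-.38)&(y<-.2)&((S<90))
    q=X[hk]; print('hook',len(q),np.round(q[::max(1,len(q)//25)],3).tolist())
    f=(abs(zz-.012)<.006)&(S<60)&(x>.5)&(x<.72)&(y>-.36)&(y<-.2)
    q=X[f]; print('foot',len(q),cv2.minEnclosingCircle((q[:,:2]*1000).astype(np.float32)) if len(q) else 0)
a=cv2.cvtColor(np.load('scene0.npz')['p'],cv2.COLOR_RGB2BGR)[215:335,260:380];b=cv2.cvtColor(np.load('top0.npz')['p'],cv2.COLOR_RGB2BGR)[145:245,205:315]
cv2.imwrite('pics/crop.png',np.hstack([cv2.resize(a,(400,400),interpolation=2),cv2.resize(b,(400,400),interpolation=2)]))
E
python3 m.py
```

```text
scene lid 3123 ((610.8722534179688, 189.21670532226562), (280.30291748046875, 198.94461059570312), 82.14994812011719) 0.10816881818130886
bar 116 ((467.6327819824219, 208.83287048339844), (137.39207458496094, 13.183917999267578), 82.27086639404297) [0.46864041 0.21507914 0.10846494]
grip 70 [0.60975466 0.22082231 0.28177008] [0.59845103 0.19879025 0.25487765] [0.61851353 0.23621549 0.29483509]
((609.0780029296875, 217.81983947753906), (15.121935844421387, 38.964599609375), 18.33591079711914)
rim 267 ((607.7097778320312, 216.40184020996094), 54.77130889892578)
hook 89 [[0.483, -0.307, 0.238], [0.485, -0.302, 0.233], [0.487, -0.307, 0.221], [0.492, -0.298, 0.225], [0.487, -0.309, 0.21], [0.508, -0.299, 0.216], [0.496, -0.299, 0.211], [0.508, -0.3, 0.211], [0.516, -0.299, 0.211], [0.53, -0.296, 0.213], [0.519, -0.294, 0.21], [0.528, -0.291, 0.212], [0.537, -0.29, 0.212], [0.548, -0.292, 0.21], [0.557, -0.291, 0.21], [0.568, -0.283, 0.216], [0.557, -0.282, 0.212], [0.566, -0.289, 0.206], [0.575, -0.285, 0.208], [0.589, -0.281, 0.212], [0.576, -0.283, 0.205], [0.599, -0.275, 0.217], [0.58
[... 973 characters left out ...]
93, -0.28, 0.22], [0.591, -0.277, 0.213], [0.586, -0.28, 0.218], [0.582, -0.279, 0.203], [0.577, -0.28, 0.212], [0.573, -0.283, 0.214], [0.57, -0.287, 0.214], [0.563, -0.284, 0.211], [0.56, -0.287, 0.212], [0.552, -0.286, 0.214], [0.549, -0.29, 0.211], [0.546, -0.293, 0.212], [0.538, -0.289, 0.217], [0.536, -0.293, 0.21], [0.532, -0.297, 0.21], [0.526, -0.293, 0.209], [0.522, -0.296, 0.212], [0.519, -0.3, 0.206], [0.511, -0.298, 0.219], [0.508, -0.303, 0.209], [0.501, -0.299, 0.212], [0.498, -0.301, 0.214], [0.494, -0.304, 0.217], [0.49, -0.307, 0.218], [0.483, -0.304, 0.219], [0.482, -0.311, 0.233], [0.479, -0.31, 0.234]]
foot 345 ((598.6802368164062, -275.1753845214844), 49.66621398925781)
```

View pics/crop.png

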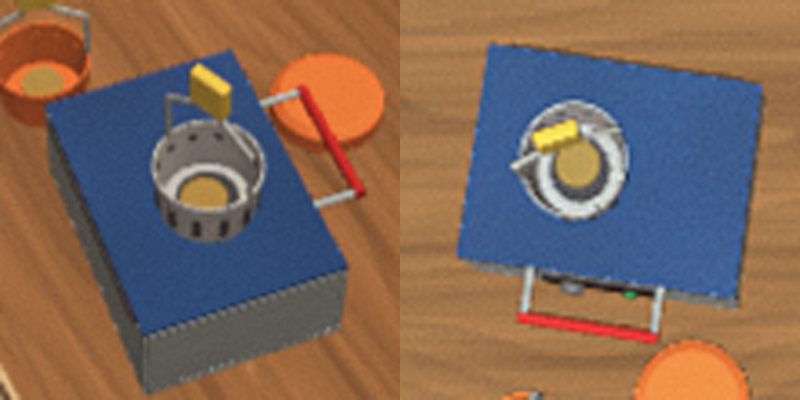

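The crop confirms the bare aluminium pot with the yellow grip on the blue lid. I'll move to the pre-grasp pose above it.

```bash
cat >> h.py <<'E'
def togo(p,yaw):
    "dp (mm, tool axes now), and turn about tool z (deg) so that tool y has that world yaw"
    s=read_state();R=np.array(s['tcp_rot']);dp=R.T@(np.array(p)-s['position'])*1000
    a=np.degrees(np.arctan2(R[1,1],R[0,1]));t=-((yaw-a+90)%180-90)
    print('t %.2f'%s['time'],'pos',np.round(s['position'],4),'z',np.round(R[:,2],3),'yaw %.2f'%a,'gap %.4f'%s['finger_gap'],'F',np.round(s['contact_force'],1),'grip %.1f'%s['gripper_force'],'q6 %.2f'%s['qpos'][5])
    print('  dp',np.round(dp,1),'turn %.2f'%t)
E
python3 -m inch '{"claw":[85,85,85,85,85,85],"dp":[[0,0,-20],[0,0,-20],[0,0,-20],[0,0,-20],[0,0,-20],[0,0,-20]],"turn":[[0,0,9.25],[0,0,9.25],[0,0,9.25],[0,0,9.25],[0,0,9.25],[0,0,9.25]]}'
python3 -m inch '{"claw":[85,85,85,85,85,85,85,85,85,85,85,85,85,85,85,85],"dp":[[-25.5,21.7,0],[-25.5,21.7,0],[-25.5,21.7,0],[-25.5,21.7,0],[-25.5,21.7,0],[-25.5,21.7,0],[-25.5,21.7,0],[-25.5,21.7,0],[-25.5,21.7,0],[-25.5,21.7,0],[-25.5,21.7,0],[-25.5,21.7,0],[-25.5,21.7,0],[-25.5,21.7,0],[-25.5,21.7,0],[-25.5,21.7,0]],"turn":[[0,0,0],[0,0,0],[0,0,0],[0,0,0],[0,0,0],[0,0,0],[0,0,0],[0,0,0],[0,0,0],[0,0,0],[0,0,0],[0,0,0],[0,0,0],[0,0,0],[0,0,0],[0,0,0]]}'
python3 -m inch '{"claw":[85,85],"dp":[[0,0,0],[0,0,0]],"turn":[[0,0,0],[0,0,0]]}'
python3 - <<'E'
from h import *
togo([.607,.2175,.3325],17.3)
p,d,c=snap('wrist','w1.png');X=cloud(d,c)
hsv=cv2.cvtColor(p,cv2.COLOR_RGB2HSV);H,S,V=[hsv[...,i].astype(int) for i in range(3)]
ye=(H>20)&(H<32)&(S>140)&(V>100)&(X[...,2]>.24)&(X[...,2]<.32)&(d>0)
q=X[ye];print(ye.sum(),q.min(0),q.max(0))
t=q[q[:,2]>np.percentile(q[:,2],90)-.006];print(len(t),t[:,2].mean(),cv2.minAreaRect((t[:,:2]*1000).astype(np.float32)))
lid=(H>100)&(H<125)&(S>120)&(abs(X[...,2]-.1085)<.01)
print(lid.sum(),cv2.minAreaRect((X[lid][:,:2]*1000).astype(np.float32)))
E
```

```text
time: 1.25
position: [0.153, 0.5021, 0.4246]
tcp_rot: [[-0.297, 0.955, -0.0], [0.955, 0.297, -0.0], [0.0, -0.0, -1.0]]
contact_force: [-0.3, 0.4, -0.1]
finger_gap: 0.085
gripper_force: 0.0
time: 3.25
position: [0.608, 0.2172, 0.4239]
tcp_rot: [[-0.302, 0.953, 0.0], [0.953, 0.302, -0.0], [-0.0, 0.0, -1.0]]
contact_force: [1.4, 1.2, -0.5]
finger_gap: 0.085
gripper_force: 0.0
time: 3.5
position: [0.6068, 0.218, 0.4237]
tcp_rot: [[-0.301, 0.954, -0.001], [0.954, 0.301, 0.0], [0.0, -0.001, -1.0]]
contact_force: [0.2, 0.3, 0.7]
finger_gap: 0.0852
gripper_force: 0.0
t 3.50 pos [0.6068 0.218  0.4237] z [-0.001  0.    -1.   ] yaw 17.54 gap 0.0852 F [0.2 0.3 0.7] grip 0.0 q6 1.61
  dp [-0.6  0.1 91.2] turn 0.24
1164 [0.59631779 0.19670509 0.25260452] [0.61885414 0.23588958 0.29217293]
974 0.2899102280008978 ((607.7572631835938, 216.38626098632812), (13.564168930053711, 38.83393096923828), 17.122554779052734)
24769 ((689.0684814453125, 121.3604736328125), (382.3536376953125, 378.85662841796875), 80.9089126586914)
```

View pics/w1.png

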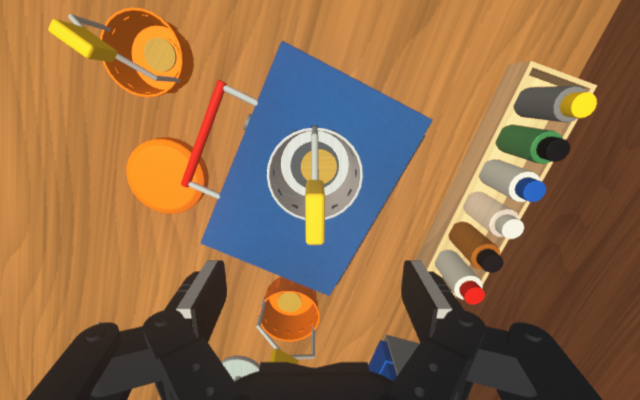

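The wrist picture has the yellow block at (315,212), centred between the fingers, and the lid bar at (205,133). Next I descend and grip.

```bash
python3 -m inch '{"claw":[85,85,85,85,85,85,85],"dp":[[-1.8,0.5,0],[0,0,20],[0,0,20],[0,0,20],[0,0,18],[0,0,13],[0,0,0]],"turn":[[0,0,0.4],[0,0,0],[0,0,0],[0,0,0],[0,0,0],[0,0,0],[0,0,0]]}' | head -2
python3 -m inch '{"claw":[30,22,18,8,8,8,8,8],"dp":[[0,0,0],[0,0,0],[0,0,0],[0,0,0],[0,0,0],[0,0,0],[0,0,0],[0,0,0]],"turn":[[0,0,0],[0,0,0],[0,0,0],[0,0,0],[0,0,0],[0,0,0],[0,0,0],[0,0,0]]}' 50
python3 -m inch '{"claw":[8,8,8,8,8,8,8,8,8],"dp":[[0,0,-3],[0,0,-8],[0,0,-13],[0,0,-18],[0,0,-18],[0,0,-18],[0,0,-18],[0,0,-14],[0,0,0]],"turn":[[0,0,0],[0,0,0],[0,0,0],[0,0,0],[0,0,0],[0,0,0],[0,0,0],[0,0,0],[0,0,0]]}'
python3 - <<'E'
from h import *
hx=np.array([np.cos(np.radians(16)),np.sin(np.radians(16))]);s=np.array([.601,-.274])-.195*hx
togo([*s,.445],16); print(s)
# refined hook: fit rod line from both cameras
for n in ['scene','top']:
    z=np.load(n+'0.npz');X=z['X'];p=z['p'];S=cv2.cvtColor(p,cv2.COLOR_RGB2HSV)[...,1]
    m=(X[...,2]>.203)&(X[...,2]<.222)&(X[...,0]>.49)&(X[...,0]<.585)&(X[...,1]>-.33)&(X[...,1]<-.26)
    q=X[m][:,:2];v=cv2.fitLine((q*1000).astype(np.float32),cv2.DIST_HUBER,0,.01,.01).ravel();print(n,len(q),np.degrees(np.arctan2(v[1],v[0])),v[2:])
E
```

```text
time: 4.42
position: [0.6076, 0.2165, 0.3324]
time: 5.42
position: [0.6081, 0.2163, 0.3332]
tcp_rot: [[-0.295, 0.956, 0.0], [0.956, 0.295, 0.0], [0.0, 0.0, -1.0]]
contact_force: [-0.6, 0.8, 4.7]
finger_gap: 0.0133
gripper_force: 49.9
time: 6.55
position: [0.6084, 0.2164, 0.4444]
tcp_rot: [[-0.295, 0.956, 0.002], [0.956, 0.295, 0.001], [-0.0, 0.002, -1.0]]
contact_force: [-0.2, 0.4, -3.6]
finger_gap: 0.0131
gripper_force: 48.8
t 6.55 pos [0.6084 0.2164 0.4444] z [ 0.002  0.001 -1.   ] yaw 17.15 gap 0.0131 F [-0.2  0.4 -3.6] grip 48.8 q6 1.61
  dp [-462.5 -346.6   -1.5] turn 1.15
[ 0.41355397 -0.32774928]
scene 56 14.792907 [ 536.43756 -292.08072]
top 68 14.716655 [ 536.8778  -292.83752]
```

```bash
python3 -m inch '{"claw":[8,8,8,8,8,8,8,8,8,8,8,8,8],"dp":[[-6,-5,0],[-12,-10,0],[-18,-15,0],[-20,-17,0],[-20,-17,0],[-20,-17,0],[-20,-17,0],[-20,-17,0],[-20,-17,0],[-20,-17,0],[-20,-17,0],[-20,-17,0],[-20,-17,0]],"turn":[[0,0,0],[0,0,0],[0,0,0],[0,0,0],[0,0,0],[0,0,0],[0,0,0],[0,0,0],[0,0,0],[0,0,0],[0,0,0],[0,0,0],[0,0,0]]}' | head -2
python3 -m inch '{"claw":[8,8,8,8,8,8,8,8,8,8,8,8,8,8,8,8],"dp":[[-20,-17,0],[-20,-17,0],[-20,-17,0],[-20,-17,0],[-20,-17,0],[-20,-17,0],[-20,-17,0],[-20,-17,0],[-20,-17,0],[-18,-15,0],[-14,-11,0],[-10,-7,0],[-6,-5,0],[0,0,0],[0,0,0],[0,0,0]],"turn":[[0,0,0],[0,0,0],[0,0,0],[0,0,0],[0,0,0],[0,0,0],[0,0,0],[0,0,0],[0,0,0],[0,0,0.5],[0,0,0.5],[0,0,0.5],[0,0,0.3],[0,0,0],[0,0,0],[0,0,0]]}'
python3 - <<'E'
from h import *
for n in ['scene','top']:
    p,d,c=snap(n,n+'2.png');X=cloud(d,c)
    hsv=cv2.cvtColor(p,cv2.COLOR_RGB2HSV);H,S,V=[hsv[...,i].astype(int) for i in range(3)]
    x,y,z=[X[...,i] for i in range(3)]
    # aluminium pot rim
    m=(z>.2)&(z<.29)&(abs(x-.38)<.075)&(abs(y+.333)<.075)&(S<70)&(d>0)
    print(n,m.sum(),X[m].min(0) if m.any() else 0,X[m].max(0) if m.any() else 0,cv2.minEnclosingCircle((X[m][:,:2]*1000).astype(np.float32)) if m.any() else 0)
p,d,c=snap('wrist','w2.png');X=cloud(d,c)
S=cv2.cvtColor(p,cv2.COLOR_RGB2HSV)[...,1]
m=(X[...,2]>.2)&(X[...,2]<.222)&(X[...,0]>.46)&(X[...,0]<.59)&(X[...,1]>-.34)&(X[...,1]<-.26)&(d>0)
q=X[m];print('rod',len(q)); 
if len(q)>20: print(cv2.fitLine((q[:,:2]*1000).astype(np.float32),cv2.DIST_HUBER,0,.01,.01).ravel(),q.min(0),q.max(0))
togo([.6015-.195*.9646,-.275-.195*.2639,.250-.141+.170+.054],15.3)
E
```

```text
time: 8.18
position: [0.4855, -0.0691, 0.4424]
time: 10.18
position: [0.371, -0.3418, 0.443]
tcp_rot: [[-0.265, 0.964, 0.0], [0.964, 0.265, -0.0], [-0.0, 0.0, -1.0]]
contact_force: [0.5, 1.1, -2.8]
finger_gap: 0.0135
gripper_force: 48.8
scene 588 [ 0.31899561 -0.39625359  0.2157753 ] [ 0.42372858 -0.28515127  0.28712421] ((372.4021301269531, -341.7649841308594), 56.93918991088867)
top 410 [ 0.31969057 -0.38147859  0.2143017 ] [ 0.41914334 -0.29099702  0.28409651] ((369.8372802734375, -340.0259704589844), 50.91225051879883)
rod 830
[ 9.6822548e-01  2.5007874e-01  5.3840192e+02 -2.9289093e+02] [ 0.48029132 -0.31062616  0.20792669] [ 0.58987367 -0.27628575  0.22179648]
t 10.32 pos [ 0.371  -0.3419  0.443 ] z [ 0. -0. -1.] yaw 15.38 gap 0.0134 F [ 0.2 -0.4 -2.4] grip 48.8 q6 0.56
  dp [  3.6  45.  110. ] turn 0.08
```

View pics/w2.png

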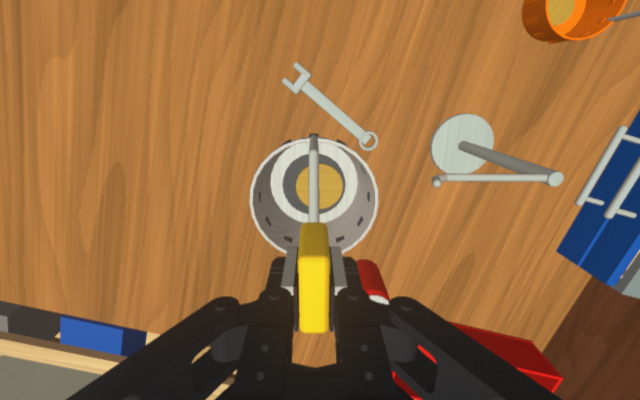

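View pics/scene2.png

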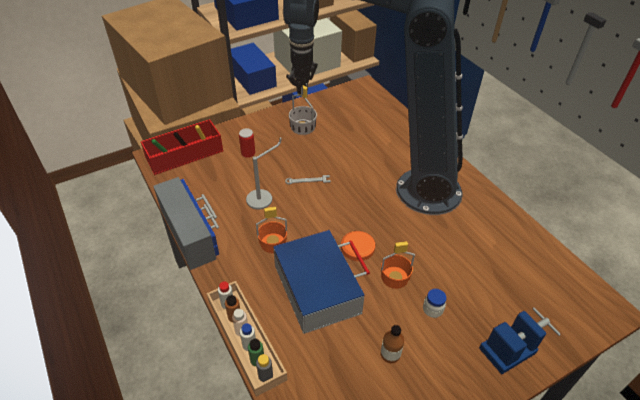

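The pot hangs upright in the gripper: scene (303,120), wrist (313,195). In the wrist picture the hook rod runs level from (437,182) to (555,179), parallel to the line the fingers close along. Next I lower to threading height and thread the bail.

```bash
python3 -m inch '{"claw":[8,8,8,8,8,8,8,8],"dp":[[4.3,0,6],[0,0,14],[0,0,20],[0,0,20],[0,0,20],[0,0,18],[0,0,12],[0,0,0]],"turn":[[0,0,0.4],[0,0,0],[0,0,0],[0,0,0],[0,0,0],[0,0,0],[0,0,0],[0,0,0]]}' | head -2
python3 -m inch '{"claw":[8,8,8,8,8,8,8,8,8,8,8,8],"dp":[[0,5,0],[0,10,0],[0,16,0],[0,18,0],[0,18,0],[0,18,0],[0,18,0],[0,18,0],[0,16,0],[0,12,0],[0,8,0],[0,0,0]],"turn":[[0,0,0],[0,0,0],[0,0,0],[0,0,0],[0,0,0],[0,0,0],[0,0,0],[0,0,0],[0,0,0],[0,0,0],[0,0,0],[0,0,0]]}'
python3 - <<'E'
from h import *
p,d,c=snap('wrist','w3.png');q,_,_=snap('scene')
a=cv2.cvtColor(np.hstack([cv2.resize(p[:,:],(480,300)),cv2.resize(q[100:250,180:340],(320,300),interpolation=2)]),cv2.COLOR_RGB2BGR);cv2.imwrite('pics/c3.png',a)
togo([.5214,-.297,.297],15)
E
```

```text
time: 11.32
position: [0.3694, -0.3376, 0.3323]
time: 12.82
position: [0.5217, -0.2974, 0.3328]
tcp_rot: [[-0.258, 0.966, -0.0], [0.966, 0.258, -0.0], [0.0, -0.0, -1.0]]
contact_force: [-0.5, -0.4, -2.5]
finger_gap: 0.0134
gripper_force: 48.9
t 12.93 pos [ 0.5211 -0.2976  0.3329] z [-0. -0. -1.] yaw 14.94 gap 0.0135 F [-0.   0.4 -3. ] grip 48.9 q6 0.79
  dp [ 0.5  0.5 35.9] turn -0.06
```

View pics/c3.png

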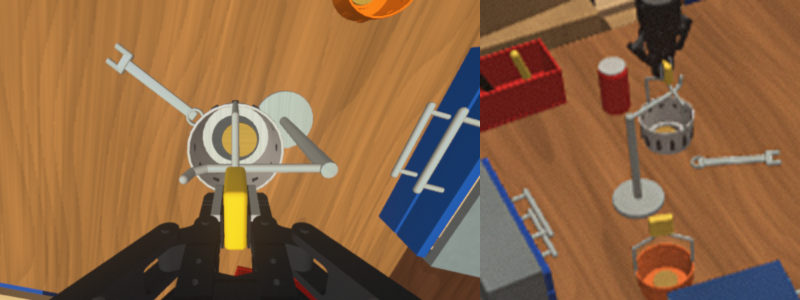

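The rod, from wrist-crop (185,180) to (330,170), runs under the yellow block at (235,200) and inside the bail, about 81 mm from the post. Lowering now.

```bash
python3 -m inch '{"claw":[8,8,8,8,8],"dp":[[0.5,0.5,6],[0,0,10],[0,0,10],[0,0,6],[0,0,0]],"turn":[[0,0,0],[0,0,0],[0,0,0],[0,0,0],[0,0,0]]}'
python3 -m inch '{"claw":[8,8,8],"dp":[[0,0,2],[0,0,1],[0,0,0]],"turn":[[0,0,0],[0,0,0],[0,0,0]]}'
python3 -m inch '{"claw":[8,8,8],"dp":[[0,0,0.7],[0,0,0.7],[0,0,0]],"turn":[[0,0,0],[0,0,0],[0,0,0]]}'
```

```text
time: 13.55
position: [0.5215, -0.2968, 0.3003]
tcp_rot: [[-0.258, 0.966, -0.001], [0.966, 0.258, 0.0], [0.001, -0.001, -1.0]]
contact_force: [0.2, -0.2, -2.1]
finger_gap: 0.0132
gripper_force: 48.8
time: 13.92
position: [0.5218, -0.2969, 0.2981]
tcp_rot: [[-0.258, 0.966, 0.0], [0.966, 0.258, -0.0], [-0.0, 0.0, -1.0]]
contact_force: [0.3, 0.0, -2.7]
finger_gap: 0.0133
gripper_force: 48.9
time: 14.3
position: [0.5219, -0.297, 0.2974]
tcp_rot: [[-0.258, 0.966, 0.001], [0.966, 0.258, -0.001], [-0.001, 0.001, -1.0]]
contact_force: [-1.2, -0.0, 6.0]
finger_gap: 0.0134
gripper_force: 50.1
```

```bash
python3 -m inch '{"claw":[12,14,16,18,20,22,24,24,24],"dp":[[0,0,0],[0,0,0],[0,0,0],[0,0,0],[0,0,0],[0,0,0],[0,0,0],[0,0,0],[0,0,0]],"turn":[[0,0,0],[0,0,0],[0,0,0],[0,0,0],[0,0,0],[0,0,0],[0,0,0],[0,0,0],[0,0,0]]}' 20
python3 -m inch '{"claw":[24,24,24,24,24,24,24,24,24],"dp":[[0,0,-3],[0,0,-6],[0,0,-8],[0,0,-10],[0,0,-15],[0,0,-20],[0,0,-25],[0,0,-20],[0,0,0]],"turn":[[0,0,0],[0,0,0],[0,0,0],[0,0,0],[0,0,0],[0,0,0],[0,0,0],[0,0,0],[0,0,0]]}'
python3 - <<'E'
from h import *
p,d,c=snap('wrist');q,_,_=snap('scene')
a=cv2.cvtColor(np.hstack([cv2.resize(p[:,:],(480,300)),cv2.resize(q[100:250,180:340],(320,300),interpolation=2)]),cv2.COLOR_RGB2BGR);cv2.imwrite('pics/c4.png',a)
togo([.4655,.208,.30],-8)
E
```

```text
time: 15.42
position: [0.5217, -0.2969, 0.2966]
tcp_rot: [[-0.258, 0.966, 0.0], [0.966, 0.258, -0.0], [-0.0, 0.0, -1.0]]
contact_force: [-0.8, -0.1, -0.1]
finger_gap: 0.0238
gripper_force: 0.0
time: 16.55
position: [0.5221, -0.2971, 0.4056]
tcp_rot: [[-0.258, 0.966, 0.003], [0.966, 0.258, -0.002], [-0.003, 0.002, -1.0]]
contact_force: [-0.1, 0.1, 0.0]
finger_gap: 0.0239
gripper_force: 0.0
t 16.65 pos [ 0.5217 -0.2969  0.4033] z [ 0. -0. -1.] yaw 14.95 gap 0.0243 F [ 0.5 -0.  -0.7] grip 0.0 q6 0.79
  dp [502.3  75.9 103.3] turn 22.95
```

View pics/c4.png

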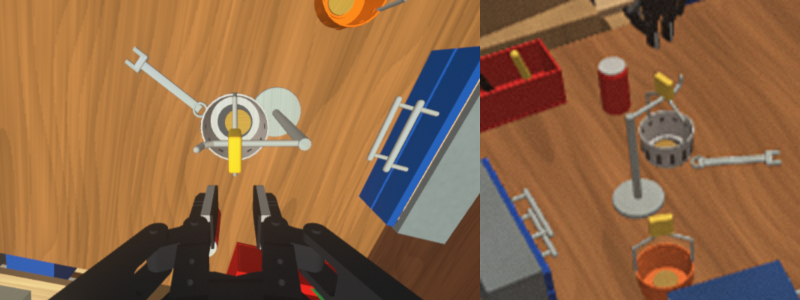

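The basket hangs upright and free on the hook, at wrist-crop (235,135) and scene-crop (665,125). Now I go to the lid bar.

```bash
python3 -m inch '{"claw":[30,40,50,50,50,50,50,50,50,50,50,50,50,50,50,50,50,50],"dp":[[0,0,-2],[0,0,0],[0,0,0],[12,-3,0],[25,-6.5,0],[35,-9,0],[40,-10,0],[40,-10,0],[40,-10,0],[40,-10,0],[40,-10,0],[40,-10,0],[40,-10,0],[40,-10,0],[40,-10,0],[35,-9,0],[20,-6,0],[5,-2.5,0]],"turn":[[0,0,7.65],[0,0,7.65],[0,0,7.65],[0,0,0],[0,0,0],[0,0,0],[0,0,0],[0,0,0],[0,0,0],[0,0,0],[0,0,0],[0,0,0],[0,0,0],[0,0,0],[0,0,0],[0,0,0],[0,0,0],[0,0,0]]}'
python3 -m inch '{"claw":[50,50,50,50],"dp":[[0,0,15],[0,0,20],[0,0,15],[0,0,0]],"turn":[[0,0,0],[0,0,0],[0,0,0],[0,0,0]]}' | head -1
python3 - <<'E'
from h import *
p,d,c=snap('wrist','w5.png');X=cloud(d,c)
hsv=cv2.cvtColor(p,cv2.COLOR_RGB2HSV);H,S,V=[hsv[...,i].astype(int) for i in range(3)]
red=((H<6)|(H>174))&(S>150)&(abs(X[...,2]-.105)<.02)&(abs(X[...,0]-.465)<.08)&(abs(X[...,1]-.208)<.13)
q=X[red];r=cv2.minAreaRect((q[:,:2]*1000).astype(np.float32));print(red.sum(),r,q[:,2].max())
lid=(H>100)&(H<125)&(S>120)&(abs(X[...,2]-.1085)<.01)&(X[...,1]>-.1)&(X[...,1]<.4)&(X[...,0]<.8)
print(lid.sum(),cv2.minAreaRect((X[lid][:,:2]*1000).astype(np.float32)))
togo([r[0][0]/1000,r[0][1]/1000,.1045+.054],-8)
E
```

```text
time: 18.9
position: [0.4645, 0.2091, 0.405]
tcp_rot: [[0.134, 0.991, -0.001], [0.991, -0.134, -0.0], [-0.001, -0.001, -1.0]]
contact_force: [-0.6, -0.4, 0.6]
finger_gap: 0.0501
gripper_force: 0.0
time: 19.4
1338 ((466.95941162109375, 206.4853057861328), (138.68182373046875, 10.673498153686523), 81.79753875732422) 0.11347002949050822
48903 ((610.2756958007812, 186.02117919921875), (278.27777099609375, 199.3534393310547), 81.86788177490234)
t 19.45 pos [0.4652 0.2075 0.3555] z [-0.001 -0.    -1.   ] yaw -7.99 gap 0.0497 F [ 0.3 -1.2 -0.2] grip 0.0 q6 2.13
  dp [ -0.6   2.  197. ] turn 0.01
```

View pics/w5.png

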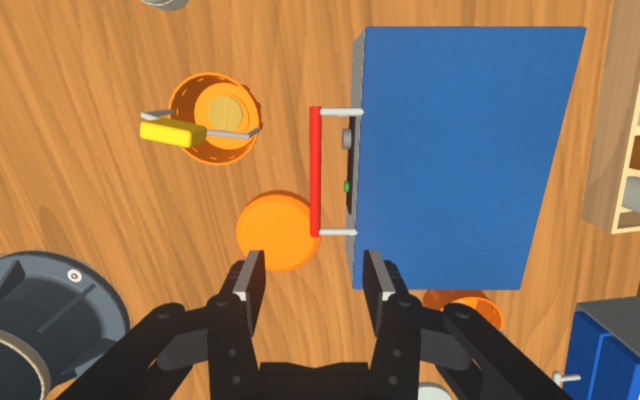

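The wrist picture shows the bar from (316,107) to (316,236), parallel to the washer's edge and between the open fingers' planes. Descending to pinch it.

```bash
python3 -m inch '{"claw":[50,50,50,50,50,50,50,50,50,50,50,50],"dp":[[-0.6,2,10],[0,0,20],[0,0,25],[0,0,25],[0,0,25],[0,0,25],[0,0,20],[0,0,18],[0,0,14],[0,0,10],[0,0,5],[0,0,0]],"turn":[[0,0,0.1],[0,0,0],[0,0,0],[0,0,0],[0,0,0],[0,0,0],[0,0,0],[0,0,0],[0,0,0],[0,0,0],[0,0,0],[0,0,0]]}'
python3 -m inch '{"claw":[40,30,20,6,6,6,6,6],"dp":[[0,0,0],[0,0,0],[0,0,0],[0,0,0],[0,0,0],[0,0,0],[0,0,0],[0,0,0]],"turn":[[0,0,0],[0,0,0],[0,0,0],[0,0,0],[0,0,0],[0,0,0],[0,0,0],[0,0,0]]}' 50
python3 - <<'E'
from h import *
# arc about hinge: bar centre steps per 5 deg in tool axes (y = +washer x, z = down)
t=np.radians(np.arange(0,50.1,5));y=-.245*np.cos(t)+.004*np.sin(t);z=.245*np.sin(t)+.004*np.cos(t)
print(np.round(np.c_[np.diff(y),-np.diff(z)]*1000,1).tolist(),(y[-1]-y[0])*1000,(z[-1]-z[0])*1000)
E
```

```text
time: 20.95
position: [0.4673, 0.207, 0.1585]
tcp_rot: [[0.141, 0.99, -0.0], [0.99, -0.141, -0.0], [-0.0, -0.0, -1.0]]
contact_force: [0.4, -0.2, 0.0]
finger_gap: 0.0501
gripper_force: 0.0
time: 21.95
position: [0.4661, 0.2071, 0.1587]
tcp_rot: [[0.14, 0.99, -0.002], [0.99, -0.14, 0.001], [0.0, -0.002, -1.0]]
contact_force: [-5.9, 2.4, 6.2]
finger_gap: 0.0101
gripper_force: 48.8
[[1.3, -21.3], [3.1, -21.1], [5.0, -20.8], [6.8, -20.3], [8.5, -19.6], [10.2, -18.8], [11.8, -17.8], [13.3, -16.7], [14.7, -15.5], [16.0, -14.2]] 90.58121339927378 186.25203900289574
```

```bash
python3 -m inch '{"claw":[6,6,6,6,6,6,6,6,6,6,6],"dp":[[0.4,0,-10.6],[0,0.9,-10.6],[0,1.3,-10.6],[0,1.8,-10.5],[0,2.3,-10.4],[0,2.7,-10.4],[0,3.2,-10.2],[0,3.6,-10.1],[0,4,-9.9],[0,4.5,-9.7],[0,0,0]],"turn":[[0,0,0],[0,0,0],[0,0,0],[0,0,0],[0,0,0],[0,0,0],[0,0,0],[0,0,0],[0,0,0],[0,0,0],[0,0,0]]}'
python3 - <<'E'
from h import *
h=np.array([.6103+.0990,.186-.0141]);u=np.array([.990,-.141])
t=np.radians(50);b=np.array([*(h+(-.245*np.cos(t)+.004*np.sin(t))*u),.1005+.245*np.sin(t)+.004*np.cos(t)+.054])
togo(b,-8.1);print(b)
E
```

```text
time: 23.32
position: [0.4897, 0.2038, 0.2625]
tcp_rot: [[0.141, 0.99, -0.003], [0.99, -0.141, 0.0], [-0.0, -0.003, -1.0]]
contact_force: [-12.0, 2.0, 2.3]
finger_gap: 0.0103
gripper_force: 49.0
t 23.32 pos [0.4897 0.2038 0.2625] z [-0.003  0.    -1.   ] yaw -8.08 gap 0.0103 F [-12.    2.    2.3] grip 49.0 q6 2.11
  dp [ -0.7  67.2 -82.5] turn 0.02
[0.5564254  0.19367305 0.34475204]
```

```bash
python3 -m inch '{"claw":[6,6,6,6,6,6],"dp":[[0,3.5,-9.9],[0,4.3,-9.5],[0,5.7,-9],[0,6.1,-8.8],[0,6.4,-8.5],[0,0,0]],"turn":[[0,0,0],[0,0,0],[0,0,0],[0,0,0],[0,0,0],[0,0,0]]}'
python3 -m inch '{"claw":[6,6,6,6,6,6,6,6],"dp":[[0,6.8,-8.2],[0,7.2,-7.9],[0,7.5,-7.6],[0,7.8,-7.3],[0,8,-7],[0,0,0],[0,0,0],[0,0,0]],"turn":[[0,0,0],[0,0,0],[0,0,0],[0,0,0],[0,0,0],[0,0,0],[0,0,0],[0,0,0]]}'
cat > a.py <<'E'
from h import *
s=read_state();b=np.array(s['position'])+np.array(s['tcp_rot'])[:,2]*.054
h=np.array([.6103+.0990,.186-.0141]);u=np.array([.990,-.141])
print('from tcp',np.degrees(np.arctan2(b[2]-.1005,-(b[:2]-h)@u)-np.arctan2(.004,.245)),'r',np.hypot(b[2]-.1005,(b[:2]-h)@u),'qv',abs(s['qvel']).max(),s['time'],s['contact_force'],s['finger_gap'])
for n in ['scene','top','wrist']:
    p,d,c=snap(n,n+'6.png');X=cloud(d,c);hsv=cv2.cvtColor(p,cv2.COLOR_RGB2HSV);H,S,V=[hsv[...,i].astype(int) for i in range(3)]
    e=(X[...,:2]-h)@u;l=(X[...,:2]-h)@np.array([.141,.99])
    m=(H>100)&(H<125)&(S>110)&(abs(l)<.135)&(e>-.17)&(e<.0)&(X[...,2]>.125)&(X[...,2]<.32)&(d>0)
    if m.sum()>100:
        v=cv2.fitLine(np.c_[-e[m],X[...,2][m]].astype(np.float32)*1000,cv2.DIST_HUBER,0,.01,.01).ravel();print(n,m.sum(),np.degrees(np.arctan(v[1]/v[0])))
E
python3 a.py
```

```text
time: 24.08
position: [0.5169, 0.2, 0.3087]
tcp_rot: [[0.141, 0.99, -0.0], [0.99, -0.141, 0.0], [0.0, -0.0, -1.0]]
contact_force: [-9.2, -1.5, 4.3]
finger_gap: 0.01
gripper_force: 48.9
time: 25.08
position: [0.5529, 0.1948, 0.3473]
tcp_rot: [[0.141, 0.99, -0.001], [0.99, -0.141, 0.001], [0.001, -0.001, -1.0]]
contact_force: [-13.2, -1.6, 11.4]
finger_gap: 0.0102
gripper_force: 49.5
from tcp 49.70444685528677 r 0.24936693626673054 qv 0.0023895314975690366 25.075 [-13.23396809  -1.61625286  11.42807061] 0.010202710997404342
scene 3500 49.04131
top 971 48.99122
wrist 30306 49.112984
```

```bash
python3 -m inch '{"claw":[6,6,6,6],"dp":[[0,1.2,-1.7],[0,1.2,-1.7],[0,0,0],[0,0,0]],"turn":[[0,0,0],[0,0,0],[0,0,0],[0,0,0]]}' | head -1
python3 a.py
```

```text
time: 25.72
from tcp 50.646500302916024 r 0.24949043730106749 qv 0.0011844396522549126 25.725 [-8.05110341 -0.80501611  5.66841408] 0.01014888767320742
scene 3452 50.057297
top 900 49.95901
wrist 29272 50.073315
```

View pics/scene6.png

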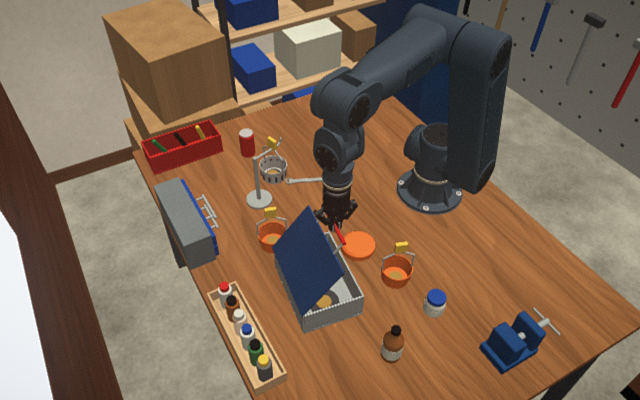

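All three cameras measure the lid at 50.0 ± 0.1°. The scene picture shows the gripper holding it at (335,215), the basket hanging upright on the hook at (273,168), and the bystanders where they were.

```bash
python3 -m inch '{"claw":[6,6,6,6],"dp":[[0,0,0],[0,0,0],[0,0,0],[0,0,0]],"turn":[[0,0,0],[0,0,0],[0,0,0],[0,0,0]]}' && python3 -c "
from workcell import *
print(hand_in())"
```

```text
time: 26.38
position: [0.5559, 0.1944, 0.35]
tcp_rot: [[0.141, 0.99, -0.0], [0.99, -0.141, 0.0], [0.0, -0.0, -1.0]]
contact_force: [-8.3, -2.1, 4.9]
finger_gap: 0.01
gripper_force: 48.9
the job is handed in; nothing more can be done
None
```

The job is handed in at about 26 s: the basket hangs free and upright on the drip hook, and the gripper is holding the lid still at 50° open (camera-measured).

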